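# Gather the source discs in the tray's spout corner

### The arm

A 6-joint arm with a two-finger parallel gripper is mounted at the origin on a cart in front of the work surface, level with it; the furniture and walls round the work are solid. World frame = base frame: x ahead of the robot, y to its left, z up, the work surface at z = 0. Lengths are in m, angles in rad, forces in N, time in s.
With the tool pointing down it reaches from about 0.375 to 0.975 m from the base axis. Payload 3.8 kg.
Tool frame: the origin (TCP) lies midway between the tips of the shut fingers; the grasp point (between the pads) lies 19 mm behind it; z points along the fingers, y is the line along which they close (so a half turn about z gives the same grasp; the last joint's range is limited). The gripper opens to 85 mm and grips with 20 to 120 N. Pads are 22 mm wide; open, the fingers measure 114 mm over their backs; the gripper's body (76 mm by 85 mm) begins 54 mm behind the grasp point. The pads swing forward as they close: fully open they stand 13 mm farther back than shut.
Start: joints at [1.231, 0.264, 1.604, -0, 1.274, -0.037], TCP at [0.201, 0.644, 0.231] pointing down, gripper open.
Joint ranges: [-2.63, 2.63], [-0.94, 2.18], [0.31, 2.57], [-1.31, 4.45], [0, 2.66], [-2.55, 2.55]. Speed limits (rad/s): [2.57, 2.57, 3.14, 3.14, 3.14, 3.14].

### API

Orientations are given as a rotation vector (axis times angle).
In Python, from workcell import read_state, vision, ticket gives the robot as it stands. The module is installed in compiled form; this text tells all that it offers.
- The arm moves only by the tool jog_arm, never from a script. Its arguments are lists of equal length, an entry for each row: "turn": the turn, a rotation vector about the tool's x, y, z in rad, a list of three; "delta_pos": the shift along the tool's x, y, z in m, a list of three; "gripper": the finger opening in m, from 0 to 0.0854. In form: {"turn": [[rx, ry, rz], ...], "delta_pos": [[dx, dy, dz], ...], "gripper": [gripper, ...]}. A call has 1 to 20 rows; each row shifts and turns the commanded pose from where the row before left it, along the tool's axes as they then stand; what a row does not reach is not made up. A row lasts 1/12 s, in which the tool goes at most 41.7 mm and 7.16 degrees, less where a joint would pass 70% of its speed; a pose out of reach is approached as far as the arm can. A call with a gripper value outside its range is refused whole. The fingers move at their own pace and stop on an object; "grip_force" is the grip in N (left out, the last holds). Time passes only in rows, so rows that do not move let the fingers close. It gives the time, the measured TCP pose, the force, the opening and the grip force at its end, in the units of the state.
- read_state(): the state, without advancing time (a new reading comes with each control period).
- vision.read_camera(name): name is "scene" or "top"; returns the picture (420x560x3 uint8, red, green, blue); there is no depth.
- vision.calibration(name): a dict with "vfov" (degrees; the focal length in pixels is half the picture's height over the tangent of half this angle, whatever the lens; pixels are square), "cx", "cy" (the principal point, pixels), "R" (3x3) and "t" (3): a world point X has camera coordinates R X + t. Camera axes: x right, y down, z forward; pixel columns grow to the right and rows downward; lengths in m; the calibration is good to about 2 mm. A picture is of the moment at which its call begins. calibration takes no time and is no camera call.
- ticket.finish_job(): hands the job in; it is judged then, once.
The state is a dict: "time": time; "q": joint angles; "joint_vel": joint speeds; "joint_torque": joint torques, N m; "tool_pos": TCP position; "tcp_rot": TCP orientation; "wrist_force": force on the tool from outside, world axes, zero at the start; "torque": the same for the moment, N m; "width": opening from 0.0 (shut) to 1.0 (fully open); "grip_force": force on a finger pad.
Only numpy, scipy, OpenCV 4.12 (cv2) and the standard library are available. Lean on these libraries where they do the work, as an engineer would, in place of code of your own. Each camera call takes 0.05 s, during which the arm holds its last target. There are 200 camera calls.

### The job

Three loose check-source discs lie scattered in the white sample tray. Pick the tray up by its handle, clear of the desk and of everything on it, and tilt it so that all three discs slide together into the corner with the pouring spout, without spilling any and without disturbing the things round about. Finish while still holding the tray still in the air, tilted with the spout corner lowest and the discs gathered there: do not put it down.

Things in the scene. Friction and masses are not known exactly. Their poses are not given: they have to be found in the camera images.
- tray: loose open white plastic tray, 0.35 kg, level on the desk at any yaw; 218 (x) x 158 (y) mm outside, 210 x 150 inside, floor 4 and walls 4 mm thick, 36 high, rim 7 mm out. Origin: centre of its underside, z up. A trough-shaped spout sticks out 30 mm from the +x +y corner (walls 20 high there); other corners plain. A fixed strap handle spans it along y over the middle, 110 high
- tray_grip (a point): centre of the black grip at the top of the tray's handle, 98 mm above the tray's underside, over its middle. The grip is a bar 80 mm long along the tray's y, 18 mm thick along the tray's x (close the fingers along the tray's x) and 26 mm high; axes as the tray's
- spout_corner (a point): the inner corner of the tray's floor beside the spout, on the floor's upper face, at (105, 75, 4) mm in the tray's frame; axes as the tray's
- tray_foot0 (a point): corner of the tray's underside at (109, 79, 0) mm in the tray's frame
- tray_foot1 (a point): corner of the tray's underside at (-109, 79, 0) mm in the tray's frame
- tray_foot2 (a point): corner of the tray's underside at (-109, -79, 0) mm in the tray's frame
- tray_foot3 (a point): corner of the tray's underside at (109, -79, 0) mm in the tray's frame
- disc0: one of three equal loose steel discs, 26 mm across, 6 thick, 18 g, flat on the tray's floor away from the spout corner; origin at the centre of its underside. Polished: friction about 0.1 with tray and discs, so it slides from about 6 degrees of tilt, and along a wall only if the tray slopes well along that wall too (30 degrees diagonally does both; steeper if one lags)
- disc1: one of three equal loose steel discs, 26 mm across, 6 thick, 18 g, flat on the tray's floor away from the spout corner; origin at the centre of its underside. Polished: friction about 0.1 with tray and discs, so it slides from about 6 degrees of tilt, and along a wall only if the tray slopes well along that wall too (30 degrees diagonally does both; steeper if one lags)
- disc2: one of three equal loose steel discs, 26 mm across, 6 thick, 18 g, flat on the tray's floor away from the spout corner; origin at the centre of its underside. Polished: friction about 0.1 with tray and discs, so it slides from about 6 degrees of tilt, and along a wall only if the tray slopes well along that wall too (30 degrees diagonally does both; steeper if one lags)
- jar_a: bystander: counting jar with white screw cap, 53 mm across, 55 mm high, standing about 30 mm from a long wall of the tray; origin under its centre
- jar_b: bystander: counting jar with white screw cap and dark contents, 53 mm across, 55 mm high, standing about 30 mm from the other long wall of the tray; origin under its centre
- clip: bystander: black binder clip, 34x32x41 mm, beside the tray; origin under its centre
- rubber: bystander: eraser in a card sleeve, 23x50x12 mm, beside the tray; origin under its centre
- beaker: bystander: soil-filled beaker with a press lid, 118 mm across, 100 mm high, to the left; origin under its centre
- case: bystander: flat hinged source case, 75x150x38 mm, to the right; origin under its centre

How it is judged:
On the way:
1. the tray is lifted off the desk, held in the fingers (contact force between tray and the fingers above 1 N and height (world z) of each of tray_foot0, tray_foot1, tray_foot2, tray_foot3 above 0.01 m), for 0.2 s.
At the end, for the whole second after the job is handed in: Tray held still in the fingers, underside corners over 30 mm above the desk, touching no bystander; its x and y axes both slope down to the spout corner by 5 degrees or more, leaning under 55 in all; all disc centres within 75 mm of the inner spout corner (contact force between tray and the fingers above 1 N and height (world z) of each of tray_foot0, tray_foot1, tray_foot2, tray_foot3 above 0.03 m and distance between each of disc0, disc1, disc2 and spout_corner below 0.075 m and angle between tray's own x axis and vertical above 1.66 rad and angle between tray's own y axis and vertical above 1.66 rad and angle between tray's own z axis and vertical below 0.96 rad and linear speed of each of tray, disc0, disc1, disc2 below 0.03 m/s and angular speed of tray below 0.15 rad/s and contact force between tray and jar_a below 0.3 N and contact force between tray and jar_b below 0.3 N and contact force between tray and clip below 0.3 N and contact force between tray and rubber below 0.3 N and contact force between tray and beaker below 0.3 N and contact force between tray and case below 0.3 N); the arm keeps its last pose, push and grip.
It fails at once if a disc leaves the tray (distance between any of disc0, disc1, disc2 and tray above 0.17 m or z of any of disc0, disc1, disc2 in the frame of tray below -0.005 m).
It fails at once if a bystander is pushed or knocked more than 20 mm (distance of any of jar_a, jar_b, clip, rubber, beaker, case from where it was at the start of the episode above 0.02 m).
It also fails if it takes over 32 s, if anything falls off the work surface, if the arm or the gripper's body presses on something with over 40 N, if the wrist force passes 120 N, or if a joint passes its speed limit or range.

## Working session

There is one attempt and no reset: what is moved stays moved. The work goes in short steps, Python scripts to look and compute and a tool call to move; the robot and the scene stay as the last step left them, time stands still between calls to the robot, and variables do not carry over. Pictures are saved under pics/ and viewed, at most 10 in all, crops included, and the job is handed in when it is done.

Besides the shell and the picture viewer there is one more tool, called after "Request:" as name(argument=value, ...) on one line, values as JSON. jog_arm: Moves the arm, as the interface text tells. Its arguments: {"type":"object","properties":{"turn":{"type":"array","items":{"type":"array","items":{"type":"number"}}},"delta_pos":{"type":"array","items":{"type":"array","items":{"type":"number"}}},"gripper":{"type":"array","items":{"type":"number"}},"grip_force":{"type":"number"}},"required":["turn","delta_pos","gripper"]}

```bash
mkdir -p pics
python3 - <<'E'
from workcell import read_state, vision
import cv2
for n in("scene","top"):
    cv2.imwrite(f"pics/{n}0.png",vision.read_camera(n)[:,:,::-1])
    c=vision.calibration(n);print(n,c)
print(read_state())
E
```

```text
scene {'vfov': 46.98654750514376, 'cx': 271.0125913720224, 'cy': 211.3062373847894, 'R': array([[-0.85722218, -0.51465102, -0.01744891],
       [-0.25398024,  0.45203004, -0.85508063],
       [ 0.44795555, -0.72856241, -0.51820136]]), 't': array([0.48587233, 0.187928  , 1.52808348])}
top {'vfov': 44.03898578917952, 'cx': 278.1960150588922, 'cy': 207.8857806768453, 'R': array([[ 0.01132521, -0.99984771, -0.01327736],
       [-0.98712847, -0.00906078, -0.15967245],
       [ 0.15952784,  0.01491479, -0.98708076]]), 't': array([0.07161135, 0.5442202 , 1.49160072])}
{'time': 0.1, 'q': array([ 1.23106686e+00,  2.64723308e-01,  1.60525990e+00, -3.09715690e-05,
        1.27368371e+00, -3.68583253e-02]), 'joint_vel': array([ 8.72696066e-04, -1.53678010e-03, -2.03373961e-03,  1.20347661e-03,
        6.68709830e-05, -1.18631968e-03]), 'joint_torque': array([ 3.67047960e-05, -5.16703570e+01, -3.68592632e+01,  4.88915293e-05,
        6.27790665e-03, -2.25301864e-05]), 'tool_pos': array([0.20108939, 0.64365301, 0.23004372]), 'tcp_rot': array([-0.47386403, -3.10528425,  0.003209  ]), 'wrist_force': array([-0.51609641, -0.41261342, -0.50973526]), 'torque': array([ 0.00214904,  0.04450028, -0.01072191]), 'grip_force': 0.0, 'width': 1.0020198501932023}
```

View pics/top0.png

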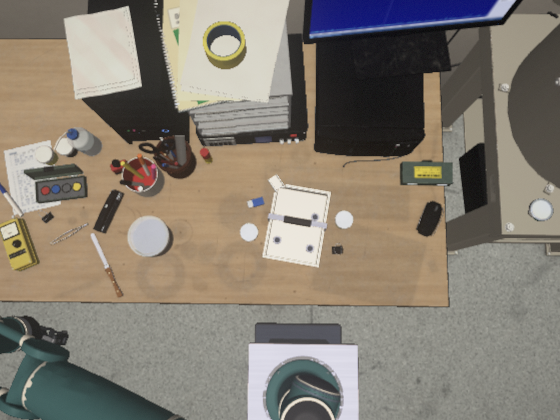

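View pics/scene0.png

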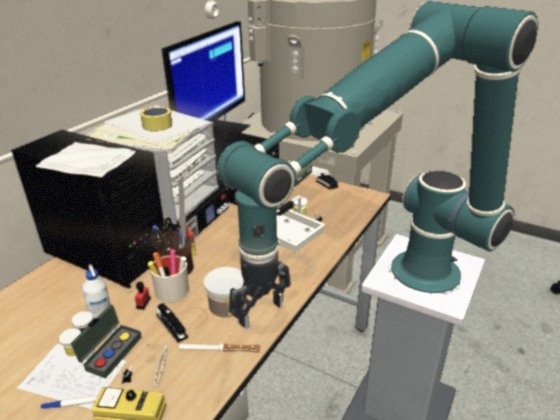

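Run:
```python
import cv2
im=cv2.imread("pics/top0.png")[165:285,225:365]
cv2.imwrite("pics/crop0.png",cv2.resize(im,None,fx=5,fy=5,interpolation=cv2.INTER_CUBIC))
```

```text
(no output)
```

View pics/crop0.png

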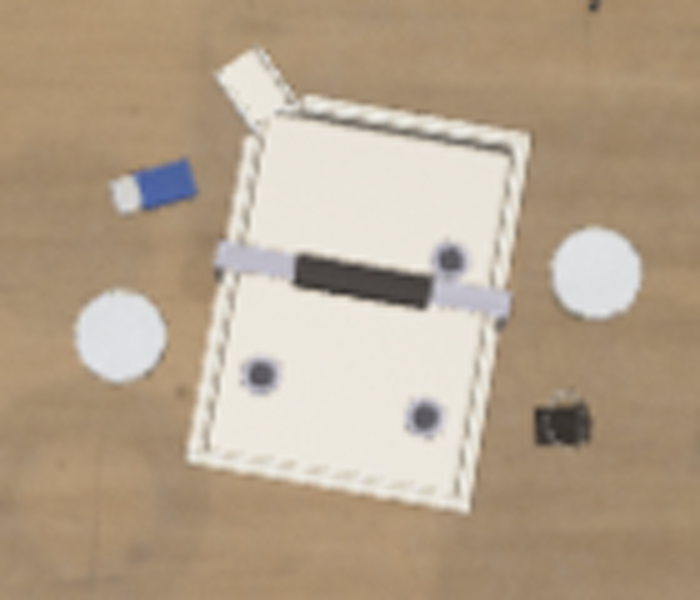

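```bash
cat > h.py <<'E'
import numpy as np
from workcell import vision
def cal(n):
    c=vision.calibration(n);return c,210/np.tan(np.radians(c["vfov"])/2)
def ray(n,uv,z):
    c,f=cal(n);d=c["R"].T@np.array([(uv[0]-c["cx"])/f,(uv[1]-c["cy"])/f,1]);o=-c["R"].T@c["t"]
    return o+d*(z-o[2])/d[2]
def proj(n,X):
    c,f=cal(n);p=c["R"]@X+c["t"];return p[:2]/p[2]*f+[c["cx"],c["cy"]]
E
python3 - <<'E'
from h import *
from workcell import read_state
from scipy.spatial.transform import Rotation as R
P=lambda u,v,z:ray("top",(u/5+225-.4,v/5+165-.4),z)
rim=[P(530,133,.036),P(468,511,.036),P(188,461,.036)]
print("rim",rim,np.linalg.norm(rim[0]-rim[1]),np.linalg.norm(rim[1]-rim[2]))
print("centre",(rim[0]+rim[2])/2)
d=rim[0]-rim[1];e=rim[2]-rim[1];print("yaw",np.degrees(np.arctan2(d[1],d[0])),np.degrees(np.arctan2(e[1],e[0]))-90)
g=[P(*q,.111) for q in((300,255),(433,275),(428,308),(294,287))];print("grip",np.mean(g,0),np.linalg.norm(g[0]-g[1]),np.linalg.norm(g[1]-g[2]))
d=g[0]+g[3]-g[1]-g[2];print("yaw",np.degrees(np.arctan2(d[1],d[0]))-90)
for n,q,z in(("jarL",(120,336),.055),("jarR",(596,272),.055),("clip",(563,424),.03),("rub",(152,186),.012),("d",(450,259),.01),("d",(261,375),.01),("d",(425,417),.01)):print(n,P(*q,z))
s=read_state();print(R.from_rotvec(s["tcp_rot"]).as_matrix())
E
```

```text
rim [array([ 0.59667384, -0.07855617,  0.036     ]), array([ 0.37177054, -0.04136008,  0.036     ]), array([0.39916755, 0.12254536, 0.036     ])] 0.22795843226704066 0.16617939201222867
centre [0.4979207 0.0219946 0.036    ]
yaw -9.390971827774715 -9.489338883798368
grip [0.4962106 0.0218846 0.111    ] 0.07572487889667778 0.018945272580354302
yaw -8.270007932586196
jarL [0.47025693 0.16256746 0.055     ]
jarR [ 0.5105815  -0.11501993  0.055     ]
clip [ 0.42359663 -0.0976449   0.03      ]
rub [0.56668435 0.14813213 0.012     ]
d [ 0.52400238 -0.03229899  0.01      ]
d [0.45273612 0.08079922 0.01      ]
d [ 0.42856819 -0.01740222  0.01      ]
[[-9.54486771e-01  2.98252516e-01 -6.63290987e-04]
 [ 2.98253250e-01  9.54484749e-01 -1.96558256e-03]
 [ 4.68611876e-05 -2.07395124e-03 -9.99997848e-01]]
```

```bash
cat > plan.py <<'E'
import numpy as np, json
from workcell import read_state
from scipy.spatial.transform import Rotation as R, Slerp
def plan(p1,R1,n,g,smooth=True,show=True):
    """rows in tool axes from the measured pose to p1,R1 (Rotation)"""
    s=read_state();p0=s["tool_pos"];R0=R.from_rotvec(s["tcp_rot"])
    sl=Slerp([0,1],R.concatenate([R0,R1]))
    u=np.linspace(0,1,n+1); u=u*u*(3-2*u) if smooth else u
    p,r=p0.copy(),R0;D=[];T=[]
    for a in u[1:]:
        q=p0+a*(np.array(p1)-p0);Q=sl(a)
        d=r.inv().apply(q-p).round(4);t=(r.inv()*Q).as_rotvec().round(4)
        p=p+r.apply(d);r=r*R.from_rotvec(t);D.append(d.tolist());T.append(t.tolist())
    print(json.dumps({"turn":T,"delta_pos":D,"gripper":[g]*n}))
    print("max mm",max(np.linalg.norm(D,axis=1))*1e3,"deg",np.degrees(max(np.linalg.norm(T,axis=1))))
def down(yaw):  # tool down, tool y along world angle yaw
    y=np.array([np.cos(yaw),np.sin(yaw),0]);z=np.array([0,0,-1.]);return R.from_matrix(np.c_[np.cross(y,z),y,z])
E
python3 - <<'E'
from plan import *
plan([.497,.022,.215],down(np.radians(-9.2)),20,.085,False)
E
```

```text
{"turn": [[-0.0001, 0.0001, 0.0714], [-0.0001, 0.0, 0.0715], [-0.0001, 0.0001, 0.0714], [-0.0, 0.0001, 0.0714], [-0.0001, 0.0001, 0.0714], [-0.0001, 0.0, 0.0715], [-0.0001, 0.0001, 0.0714], [-0.0001, 0.0001, 0.0714], [-0.0001, 0.0001, 0.0714], [-0.0001, 0.0, 0.0715], [-0.0001, 0.0001, 0.0714], [-0.0, 0.0001, 0.0714], [-0.0001, 0.0, 0.0714], [-0.0001, 0.0001, 0.0715], [-0.0001, 0.0001, 0.0714], [-0.0001, 0.0001, 0.0714], [-0.0001, 0.0, 0.0714], [-0.0001, 0.0001, 0.0715], [-0.0001, 0.0001, 0.0714], [-0.0, 0.0, 0.0714]], "delta_pos": [[-0.0234, -0.0253, 0.0008], [-0.0251, -0.0235, 0.0008], [-0.0268, -0.0216, 0.0008], [-0.0282, -0.0197, 0.0008], [-0.0296, -0.0177, 0.0008], [-0.0307, -0.0155, 0.0008], [-0.0318, -0.0132, 0.0007], [-0.0326, -0.011, 0.0008], [-0.0334, -0.0085, 0.0008], [-0.0338, -0.0062, 0.0008], [-0.0342, -0.0038, 0.0007], [-0.0344, -0.0013, 0.0008], [-0.0344, 0.0012, 0.0008], [-0.0343, 0.0036, 0.0007], [-0.0339, 0.006, 0.0008], [-0.0333, 0.0084, 0.0007], [-0.0327, 0.0108, 0.0008], [-0.0319, 0.0131, 0.0008], [-0.0308, 0.0154, 0.0007], [-0.0296, 0.0175, 0.0008]], "gripper": [0.085, 0.085, 0.085, 0.085, 0.085, 0.085, 0.085, 0.085, 0.085, 0.085, 0.085, 0.085, 0.085, 0.085, 0.085, 0.085, 0.085, 0.085, 0.085, 0.085]}
max mm 34.49768108148721 deg 4.096656248573284
```

Request:
jog_arm(turn=[[0,0,0.0714],[0,0,0.0714],[0,0,0.0714],[0,0,0.0714],[0,0,0.0714],[0,0,0.0714],[0,0,0.0714],[0,0,0.0714],[0,0,0.0714],[0,0,0.0714],[0,0,0.0714],[0,0,0.0714],[0,0,0.0714],[0,0,0.0714],[0,0,0.0714],[0,0,0.0714],[0,0,0.0714],[0,0,0.0714],[0,0,0.0714],[0,0,0.0714]], delta_pos=[[-0.0234,-0.0253,0.0008],[-0.0251,-0.0235,0.0008],[-0.0268,-0.0216,0.0008],[-0.0282,-0.0197,0.0008],[-0.0296,-0.0177,0.0008],[-0.0307,-0.0155,0.0008],[-0.0318,-0.0132,0.0007],[-0.0326,-0.011,0.0008],[-0.0334,-0.0085,0.0008],[-0.0338,-0.0062,0.0008],[-0.0342,-0.0038,0.0007],[-0.0344,-0.0013,0.0008],[-0.0344,0.0012,0.0008],[-0.0343,0.0036,0.0007],[-0.0339,0.006,0.0008],[-0.0333,0.0084,0.0007],[-0.0327,0.0108,0.0008],[-0.0319,0.0131,0.0008],[-0.0308,0.0154,0.0007],[-0.0296,0.0175,0.0008]], gripper=[0.085,0.085,0.085,0.085,0.085,0.085,0.085,0.085,0.085,0.085,0.085,0.085,0.085,0.085,0.085,0.085,0.085,0.085,0.085,0.085], grip_force=100)

```text
time: 1.77
tool_pos: [0.4975, 0.021, 0.2154]
tcp_rot: [-2.395, -2.032, 0.0]
wrist_force: [0.8, -0.5, 0.9]
width: 0.995
grip_force: 0.0
```

Run:
```python
from plan import *
from h import *
import cv2
a=vision.read_camera("scene")[:,:,::-1];b=vision.read_camera("top")[:,:,::-1]
cv2.imwrite("pics/s1.png",np.hstack([cv2.resize(a[150:290,220:380],(560,490)),cv2.resize(b[165:285,225:285],(240,490))]))
s=read_state();print(s["time"],s["tool_pos"],s["q"],s["wrist_force"])
plan([.497,.022,.079],down(np.radians(-9.2)),8,.085)
```

```text
1.8667 [0.49872259 0.01877043 0.21538203] [-1.10756513e-02 -6.13213381e-02  1.99020726e+00 -1.86460528e-03
  1.21251523e+00  1.55859595e-01] [-0.72050339  0.35149123  0.07238754]
{"turn": [[0.0, 0.0001, -0.0002], [0.0001, 0.0002, -0.0007], [0.0, 0.0002, -0.0009], [0.0001, 0.0003, -0.0011], [0.0001, 0.0004, -0.001], [0.0001, 0.0002, -0.0009], [0.0, 0.0002, -0.0007], [0.0001, 0.0001, -0.0002]], "delta_pos": [[0.0001, -0.0001, 0.0059], [0.0004, -0.0003, 0.0154], [0.0005, -0.0003, 0.0219], [0.0005, -0.0004, 0.025], [0.0006, -0.0005, 0.025], [0.0005, -0.0003, 0.0219], [0.0003, -0.0003, 0.0154], [0.0001, -0.0001, 0.0059]], "gripper": [0.085, 0.085, 0.085, 0.085, 0.085, 0.085, 0.085, 0.085]}
max mm 25.012197024651794 deg 0.0655780170370787
```

View pics/s1.png

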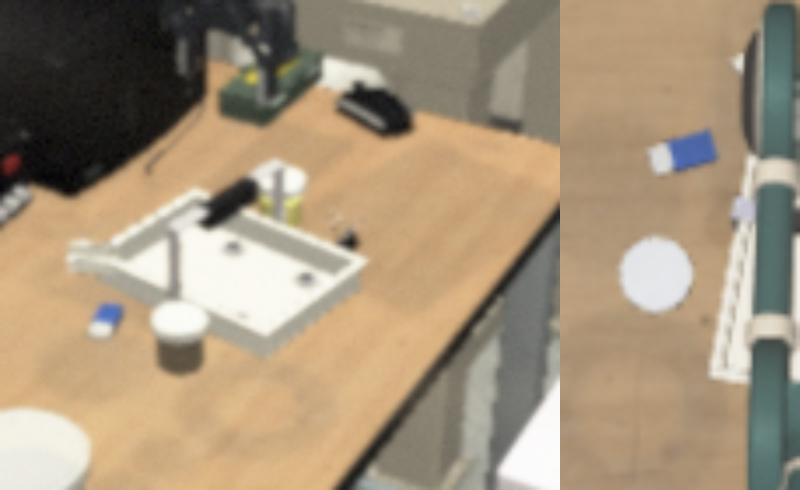

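Request:
jog_arm(turn=[[0,0,0],[0,0,-0.001],[0,0,-0.001],[0,0,-0.001],[0,0,-0.001],[0,0,-0.001],[0,0,0],[0,0,0],[0,0,0],[0,0,0]], delta_pos=[[0.0001,-0.0001,0.0059],[0.0004,-0.0003,0.0154],[0.0005,-0.0003,0.0219],[0.0005,-0.0004,0.025],[0.0006,-0.0005,0.025],[0.0005,-0.0003,0.0219],[0.0003,-0.0003,0.0154],[0.0001,-0.0001,0.0059],[0,0,0],[0,0,0]], gripper=[0.085,0.085,0.085,0.085,0.085,0.085,0.085,0.085,0.085,0.085])

```text
time: 2.7
tool_pos: [0.4953, 0.0269, 0.0795]
tcp_rot: [-2.385, -2.044, 0.0]
wrist_force: [0.6, -0.7, -0.6]
width: 0.994
grip_force: 0.0
```

Run:
```python
from h import *
from workcell import read_state
import cv2
print(proj("scene",np.array([.497,.022,.098])))
a=vision.read_camera("scene")[:,:,::-1]
cv2.imwrite("pics/s2.png",cv2.resize(a[150:260,220:360],(700,550)))
s=read_state();print(s["time"],s["tool_pos"],s["wrist_force"])
```

```text
[284.43994695 207.81935271]
2.75 [0.49618794 0.02671333 0.08029198] [ 0.25203634 -0.1374237   0.4453755 ]
```

View pics/s2.png

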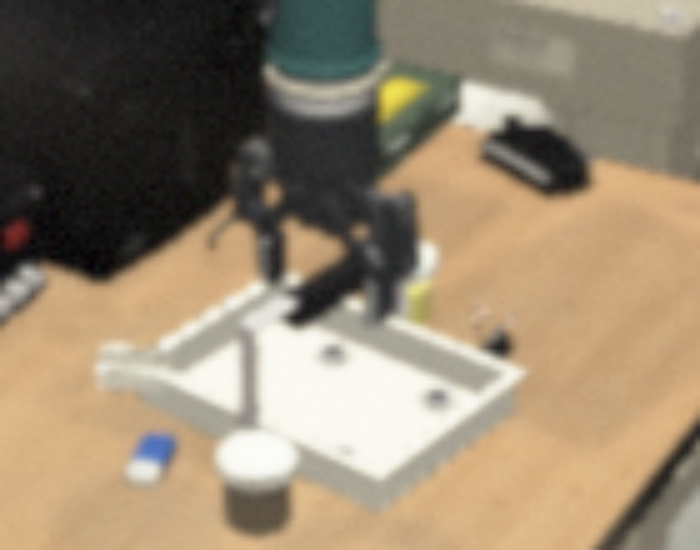

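Request:
jog_arm(turn=[[0,0,0],[0,0,0],[0,0,0],[0,0,0],[0,0,0],[0,0,0],[0,0,0],[0,0,0],[0,0,0],[0,0,0],[0,0,0],[0,0,0]], delta_pos=[[-0.0045,0,0],[0,0,0],[0,0,0],[0,0,0],[0,0,0],[0,0,0],[0,0,0],[0,0,0],[0,0,0],[0,0,0],[0,0,0],[0,0,0]], gripper=[0.085,0.07,0.055,0.045,0.035,0.03,0.025,0.02,0.015,0.01,0.005,0.005], grip_force=100)

```text
time: 3.75
tool_pos: [0.4958, 0.0216, 0.0799]
tcp_rot: [2.386, 2.042, 0.002]
wrist_force: [1.9, -0.2, 2.2]
width: 0.194
grip_force: 97.8
```

Request:
jog_arm(turn=[[0,0,0],[0,0,0],[0,0,0],[0,0,0],[0,0,0],[0,0,0],[0,0,0],[0,0,0],[0,0,0],[0,0,0],[0,0,0],[0,0,0],[0,0,0],[0,0,0],[0,0,0],[0,0,0],[0,0,0],[0,0,0],[0,0,0],[0,0,0]], delta_pos=[[0,0,-0.002],[0,0,-0.004],[0,0,-0.007],[0,0,-0.01],[0,0,-0.013],[0,0,-0.016],[0,0,-0.018],[0,0,-0.02],[0,0,-0.02],[0,0,-0.02],[0,0,-0.02],[0,0,-0.02],[0,0,-0.02],[0,0,-0.018],[0,0,-0.016],[0,0,-0.013],[0,0,-0.01],[0,0,-0.007],[0,0,-0.004],[0,0,-0.002]], gripper=[0.005,0.005,0.005,0.005,0.005,0.005,0.005,0.005,0.005,0.005,0.005,0.005,0.005,0.005,0.005,0.005,0.005,0.005,0.005,0.005])

```text
time: 5.42
tool_pos: [0.4948, 0.0217, 0.3395]
tcp_rot: [-2.387, -2.043, 0.0]
wrist_force: [-0.1, -0.7, -5.4]
width: 0.196
grip_force: 97.8
```

Run:
```python
from plan import *
from h import *
import cv2
a=vision.read_camera("scene")[:,:,::-1];b=vision.read_camera("top")[:,:,::-1]
cv2.imwrite("pics/s3.png",np.hstack([cv2.resize(a[60:260,200:380],(450,500)),cv2.resize(b[135:285,225:330],(350,500))]))
s=read_state();print(s["time"],s["tool_pos"],s["q"],s["wrist_force"],s["width"])
r0=R.from_rotvec(s["tcp_rot"]);w=np.radians(-9.2);ax=R.from_rotvec([0,0,w]).apply([-1,1,0])/2**.5
print("axis in tool",r0.inv().apply(ax))
```

```text
5.5167 [0.49470431 0.02163025 0.33893202] [-6.59642551e-03 -1.30533954e-01  1.82781255e+00 -2.01823891e-05
  1.44519368e+00  1.48439001e-01] [-0.07673858 -0.4685799  -5.47669403] 0.19045047613130062
axis in tool [ 7.11011492e-01 -7.03180208e-01  5.03076256e-04]
```

View pics/s3.png

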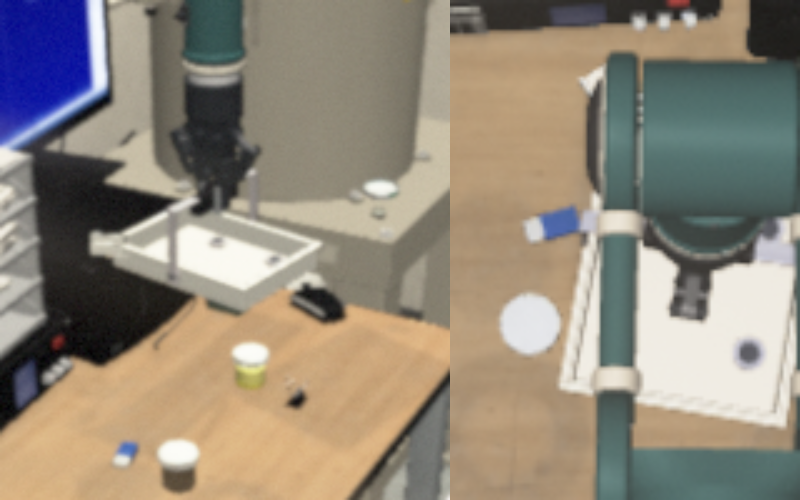

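Request:
jog_arm(turn=[[0.006,-0.006,0],[0.012,-0.012,0],[0.012,-0.012,0],[0.012,-0.012,0],[0.012,-0.012,0],[0.012,-0.012,0],[0.012,-0.012,0],[0.012,-0.012,0],[0.012,-0.012,0],[0.012,-0.012,0],[0.012,-0.012,0],[0.012,-0.012,0],[0.012,-0.012,0],[0.006,-0.006,0],[0,0,0],[0,0,0],[0,0,0],[0,0,0],[0,0,0],[0,0,0]], delta_pos=[[0,0,0],[0,0,0],[0,0,0],[0,0,0],[0,0,0],[0,0,0],[0,0,0],[0,0,0],[0,0,0],[0,0,0],[0,0,0],[0,0,0],[0,0,0],[0,0,0],[0,0,0],[0,0,0],[0,0,0],[0,0,0],[0,0,0],[0,0,0]], gripper=[0.005,0.005,0.005,0.005,0.005,0.005,0.005,0.005,0.005,0.005,0.005,0.005,0.005,0.005,0.005,0.005,0.005,0.005,0.005,0.005])

```text
time: 7.18
tool_pos: [0.4948, 0.0215, 0.3395]
tcp_rot: [-2.36, -2.019, 0.343]
wrist_force: [0.1, -0.0, -4.8]
width: 0.194
grip_force: 97.9
```

Run:
```python
from plan import *
from h import *
import cv2
a=vision.read_camera("scene")[:,:,::-1];b=vision.read_camera("top")[:,:,::-1]
cv2.imwrite("pics/s4.png",np.hstack([cv2.resize(a[110:200,220:340],(500,375)),cv2.resize(b[145:275,235:325],(260,375))]))
s=read_state();print(s["time"],s["tool_pos"],s["q"],s["wrist_force"],s["width"])
r=R.from_rotvec(s["tcp_rot"]).as_matrix();print("slopes deg: tray x",np.degrees(np.arcsin(r[2,1])),"tray y",np.degrees(np.arcsin(r[2,0])))
```

```text
7.2833 [0.49483996 0.02157707 0.33950183] [ 7.43683100e-02 -3.16254343e-04  1.71934898e+00 -1.15819308e-01
  1.61028774e+00  2.35814664e-01] [-0.06826945  0.02083868 -5.06804928] 0.1978810201436657
slopes deg: tray x -8.888077263999522 tray y -8.897750685634321
```

View pics/s4.png

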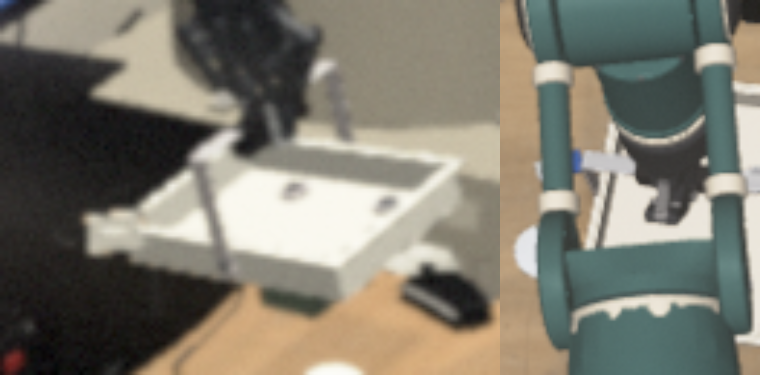

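Request:
jog_arm(turn=[[0.006,-0.006,0],[0.01,-0.01,0],[0.01,-0.01,0],[0.01,-0.01,0],[0.01,-0.01,0],[0.01,-0.01,0],[0.01,-0.01,0],[0.01,-0.01,0],[0.01,-0.01,0],[0.01,-0.01,0],[0.006,-0.006,0],[0,0,0],[0,0,0],[0,0,0],[0,0,0],[0,0,0],[0,0,0],[0,0,0]], delta_pos=[[0,0,0],[0,0,0],[0,0,0],[0,0,0],[0,0,0],[0,0,0],[0,0,0],[0,0,0],[0,0,0],[0,0,0],[0,0,0],[0,0,0],[0,0,0],[0,0,0],[0,0,0],[0,0,0],[0,0,0],[0,0,0]], gripper=[0.005,0.005,0.005,0.005,0.005,0.005,0.005,0.005,0.005,0.005,0.005,0.005,0.005,0.005,0.005,0.005,0.005,0.005])

```text
time: 8.78
tool_pos: [0.4949, 0.0216, 0.3395]
tcp_rot: [-2.327, -1.991, 0.563]
wrist_force: [0.1, 0.4, -5.0]
width: 0.199
grip_force: 97.9
```

```bash
cat > look.py <<'E'
import sys,cv2
from plan import *
from h import *
def look(name,mark=True):
    a=vision.read_camera("scene")[:,:,::-1]
    s=read_state();r=R.from_rotvec(s["tcp_rot"]).as_matrix();print(s["time"],s["tool_pos"],s["wrist_force"],s["width"])
    Rt=np.c_[r[:,1],r[:,0],-r[:,2]]   # tray axes if rigid in the fingers
    o=s["tool_pos"]-r[:,2]*.019-Rt@[0,0,.098]
    f=5;x0,y0=225,105;im=cv2.resize(a[y0:y0+105,x0:x0+140],None,fx=f,fy=f,interpolation=cv2.INTER_CUBIC)
    P=lambda v:tuple(((proj("scene",o+Rt@np.array(v))-[x0,y0])*f).astype(int).tolist())
    for v in([.109,.079,0],[-.109,.079,0],[-.109,-.079,0],[.109,-.079,0]):cv2.circle(im,P(v),5,(0,0,255),1)
    for v in([.116,.086,.036],[-.116,.086,.036],[-.116,-.086,.036],[.116,-.086,.036]):cv2.circle(im,P(v),5,(255,0,0),1)
    e=[.105,.075,.004];q=[]
    for t in np.linspace(0,2*np.pi,60):q.append(P([.105+.075*np.cos(t),.075+.075*np.sin(t),.004]))
    cv2.polylines(im,[np.array(q)],True,(0,180,0),1)
    cv2.imwrite(f"pics/{name}.png",im)
    print("slopes",np.degrees(np.arcsin(Rt[2])),"lowest foot",min((o+Rt@np.array([x,y,0]))[2] for x in(-.109,.109) for y in(-.079,.079)))
E
python3 -c "from look import *;look('s5')"
```

```text
8.8333 [0.49486271 0.02158899 0.33946534] [ 0.59962404 -0.21409844 -5.60779088] 0.1905776471029207
slopes [-14.6050648  -14.61240841  69.10303026] lowest foot 0.21824677715112753
```

View pics/s5.png

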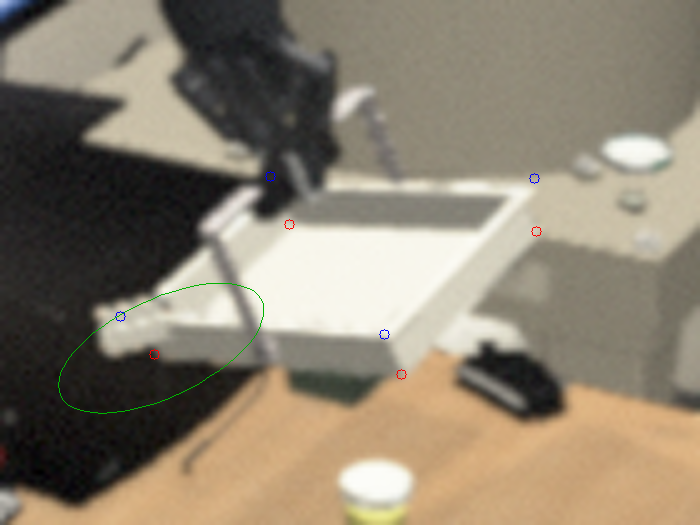

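Request:
jog_arm(turn=[[0.006,-0.006,0],[0.012,-0.012,0],[0.012,-0.012,0],[0.012,-0.012,0],[0.012,-0.012,0],[0.012,-0.012,0],[0.012,-0.012,0],[0.012,-0.012,0],[0.012,-0.012,0],[0.012,-0.012,0],[0.012,-0.012,0],[0.012,-0.012,0],[0.012,-0.012,0],[0.006,-0.006,0],[0,0,0],[0,0,0],[0,0,0],[0,0,0],[0,0,0],[0,0,0]], delta_pos=[[0,0,0],[0,0,0],[0,0,0],[0,0,0],[0,0,0],[0,0,0],[0,0,0],[0,0,0],[0,0,0],[0,0,0],[0,0,0],[0,0,0],[0,0,0],[0,0,0],[0,0,0],[0,0,0],[0,0,0],[0,0,0],[0,0,0],[0,0,0]], gripper=[0.005,0.005,0.005,0.005,0.005,0.005,0.005,0.005,0.005,0.005,0.005,0.005,0.005,0.005,0.005,0.005,0.005,0.005,0.005,0.005])

```text
time: 10.5
tool_pos: [0.4949, 0.0216, 0.3396]
tcp_rot: [-2.254, -1.929, 0.891]
wrist_force: [0.7, -0.5, -5.1]
width: 0.196
grip_force: 98.0
```

```bash
python3 -c "from look import *;look('s6')"
```

```text
10.55 [0.49487931 0.02157389 0.3395654 ] [-0.22245927  0.3632303  -5.90511762] 0.19516312389476914
slopes [-22.97817453 -22.99141434  56.47974247] lowest foot 0.20029550561751322
```

View pics/s6.png

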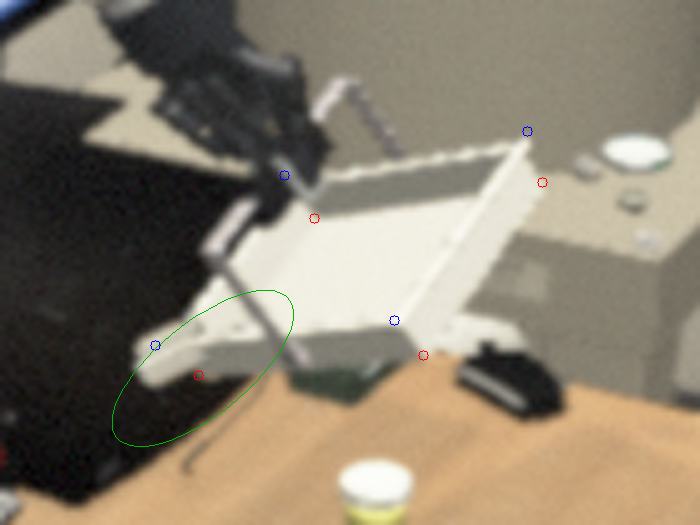

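Request:
jog_arm(turn=[[-0.008,-0.008,-0.0167],[-0.0156,-0.0156,-0.0333],[-0.0156,-0.0156,-0.0333],[-0.0156,-0.0156,-0.0333],[-0.0156,-0.0156,-0.0333],[-0.0156,-0.0156,-0.0333],[-0.0156,-0.0156,-0.0333],[-0.0156,-0.0156,-0.0333],[-0.0156,-0.0156,-0.0333],[-0.0156,-0.0156,-0.0333],[-0.0156,-0.0156,-0.0333],[-0.0156,-0.0156,-0.0333],[-0.0156,-0.0156,-0.0333],[-0.0156,-0.0156,-0.0333],[-0.0156,-0.0156,-0.0333],[-0.0156,-0.0156,-0.0333],[-0.0156,-0.0156,-0.0333],[-0.0156,-0.0156,-0.0333],[-0.0156,-0.0156,-0.0333],[-0.008,-0.008,-0.0167]], delta_pos=[[0,0,0],[0,0,0],[0,0,0],[0,0,0],[0,0,0],[0,0,0],[0,0,0],[0,0,0],[0,0,0],[0,0,0],[0,0,0],[0,0,0],[0,0,0],[0,0,0],[0,0,0],[0,0,0],[0,0,0],[0,0,0],[0,0,0],[0,0,0]], gripper=[0.005,0.005,0.005,0.005,0.005,0.005,0.005,0.005,0.005,0.005,0.005,0.005,0.005,0.005,0.005,0.005,0.005,0.005,0.005,0.005])

```text
time: 12.22
tool_pos: [0.4941, 0.0219, 0.3394]
tcp_rot: [1.323, 2.529, -0.821]
wrist_force: [-0.6, 0.9, -4.7]
width: 0.193
grip_force: 98.0
```

Request:
jog_arm(turn=[[0.006,-0.006,0],[0.01,-0.01,0],[0.01,-0.01,0],[0.01,-0.01,0],[0.01,-0.01,0],[0.01,-0.01,0],[0.006,-0.006,0],[0,0,0],[0,0,0],[0,0,0],[0,0,0],[0,0,0],[0,0,0],[0,0,0],[0,0,0],[0,0,0]], delta_pos=[[0,0,0],[0,0,0],[0,0,0],[0,0,0],[0,0,0],[0,0,0],[0,0,0],[0,0,0],[0,0,0],[0,0,0],[0,0,0],[0,0,0],[0,0,0],[0,0,0],[0,0,0],[0,0,0]], gripper=[0.005,0.005,0.005,0.005,0.005,0.005,0.005,0.005,0.005,0.005,0.005,0.005,0.005,0.005,0.005,0.005])

```text
time: 13.55
tool_pos: [0.4949, 0.0216, 0.3394]
tcp_rot: [1.298, 2.473, -0.933]
wrist_force: [0.4, -0.0, -4.1]
width: 0.193
grip_force: 98.0
```

```bash
python3 -c "from look import *;look('s7');print(read_state()['q'])"
```

```text
13.6 [0.49489944 0.0216039  0.3393918 ] [-0.05352992  0.33181882 -5.30378409] 0.1955616717799223
slopes [-26.15466594 -26.16461675  51.42858588] lowest foot 0.1947451793588021
[ 0.37170232  0.0725424   1.76613859 -0.56314478  1.679671   -0.18584386]
```

View pics/s7.png

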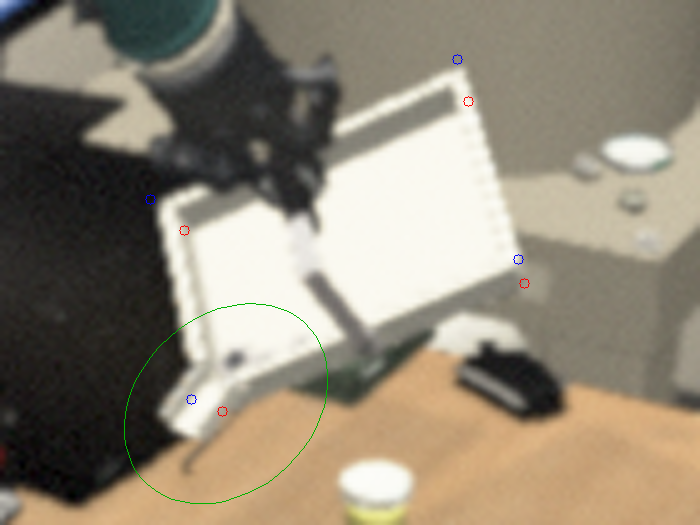

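Run:
```python
from plan import *
from h import *
import cv2
a=np.mean([vision.read_camera("scene").astype(float).mean(2) for _ in range(10)],0).astype(np.float32)
s=read_state();r=R.from_rotvec(s["tcp_rot"]).as_matrix()
Rt=np.c_[r[:,1],r[:,0],-r[:,2]];o=s["tool_pos"]-r[:,2]*.019-Rt@[0,0,.098]
xs=np.arange(105,-106,-6);print("time",s["time"]);print("x  ",*[f"{x:4d}" for x in xs])
for y in range(76,29,-4):
    uv=np.array([proj("scene",o+Rt@np.array([x/1e3,y/1e3,.010]))+[1.6,1.4] for x in xs],np.float32)
    print(f"{y:3d}",*[f"{v:4.0f}" for v in cv2.remap(a,uv[None,:,0],uv[None,:,1],cv2.INTER_LINEAR)[0]])
```

```text
time 14.1
x    105   99   93   87   81   75   69   63   57   51   45   39   33   27   21   15    9    3   -3   -9  -15  -21  -27  -33  -39  -45  -51  -57  -63  -69  -75  -81  -87  -93  -99 -105
 76  143  135  134  134  137  138  138  125  122  122  117  114  118  123  122  114   91   93  119  124  124  118  116  115  124  143  149  155  151  125  121  130  125  121  125  147
 72  153  144  137  131  130  130  130  127  128  128  126  125  127  128  126  116   95  100  130  129  127  126  125  125  126  128  129  131  130  126  126  127  126  125  125  144
 68  164  155  151  134  128  128  128  128  129  128  129  129  128  128  127  116  106  115  139  131  126  128  128  127  126  128  127  127  127  128  126  127  127  128  129  153
 64  181  169  174  143  137  136  137  140  137  137  141  139  136  140  139  122  111  135  155  138  138  142  140  140  140  142  141  142  142  143  143  143  143  146  149  170
 60  207  194  194  182  176  176  179  182  180  183  186  182  183  186  176  133  113  155  188  189  186  187  189  192  190  191  196  194  189  195  197  194  194  
[... 601 characters left out ...]
239  243  243  236  236  243  245  240  164  114  158  237  246  245  245  246  246  246  246  246  246  246  246  246  246  246  246  244  238  231
 40  194  135  125  196  237  241  244  246  245  242  244  246  246  234  149  114  185  243  246  246  246  246  247  246  246  246  246  246  246  246  246  246  246  244  239  235
 36  197  157  154  213  243  245  246  246  246  245  246  246  246  221  132  121  205  246  246  246  247  246  246  247  246  246  246  247  246  246  247  246  246  245  244  241
 32  213  205  204  234  245  246  246  246  246  246  246  246  244  204  119  131  223  246  246  246  246  247  246  247  246  246  246  246  246  246  247  246  246  246  242  238
```

```bash
python3 -c "
from workcell import ticket,read_state
s=read_state();print(s['joint_vel'],s['grip_force']);print(ticket.finish_job())"
```

```text
[ 1.05465713e-03  1.06564430e-03 -6.27486235e-04  3.03191938e-05
  3.12893045e-05  5.46200877e-03] 97.98041939735413
the job is handed in; nothing more can be done
None
```

I handed the job in at about 14 s with the tray held still in the air, each side sloping about 26° down to the spout corner and its underside about 19 cm above the desk. By my image measurements all three discs lie within about 60 mm of that corner, but only one is in clear view; the other two show as slivers behind the wall. The hand-in gave no verdict.

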